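# Build the stepped plant stand on the display plate

### The arm

A 6-joint arm with a two-finger parallel gripper is mounted at the origin on the work surface. World frame = base frame: x ahead of the robot, y to its left, z up, the work surface at z = 0. Lengths are in mm, angles in rad, forces in N, time in s.
With the tool pointing down it reaches from about 325 to 925 mm from the base axis. Payload 3.1 kg.
Tool frame: the origin (TCP) lies midway between the tips of the shut fingers; the grasp point (between the pads) lies 19 mm behind it; z points along the fingers, y is the line along which they close (so a half turn about z gives the same grasp; the last joint's range is limited). The gripper opens to 85 mm and grips with 20 to 120 N. Pads are 22 mm wide; open, the fingers measure 114 mm over their backs; the gripper's body (76 mm by 85 mm) begins 54 mm behind the grasp point. The pads swing forward as they close: fully open they stand 13 mm farther back than shut.
Start: joints at [-1.214, 0.217, 1.613, -0, 1.311, -0.112], TCP at [282.407, -557.571, 231.3] pointing down, gripper open.
Joint ranges: [-2.75, 2.75], [-0.78, 2.1], [0.31, 2.55], [-1.13, 4.27], [0.13, 2.63], [-2.58, 2.58]. Speed limits (rad/s): [2.79, 2.79, 3.14, 3.14, 3.14, 3.14].

### API

Orientations are given as a rotation vector (axis times angle).
In Python, from station import r gives the robot as it stands. Calls block until the motion is done:
- r.move_pose(position, orientation): joint-space move of the TCP to a pose.
- r.movel(position, frame=None, max_speed=150, contact_N=None): straight line of the TCP; frame=None keeps the orientation; max_speed is the mean speed in mm/s. With contact_N (N) it stops when the force on the tool has changed by that much, and returns True; else False.
- r.move_joints(angles): joint-space move.
- r.gripper_to(opening): finger opening in mm; the grip force is fixed at half the most; returns when the fingers have stopped.
- r.sleep(seconds).
- r.inverse_kinematics(position, orientation): joint angles nearest the present ones, or None.
- r.read_state(): the state.
- r.grab_frame(name): name is "scene" or "side" or "wrist"; returns a dict with "image" (400x640x3 uint8, red, green, blue), "fov_y" (degrees; the focal length in pixels is half the picture's height over the tangent of half this angle, whatever the lens; pixels are square), "cx", "cy" (the principal point, pixels), "k1" (the pictures are not rectified: a ray, as slopes to the right and down, at radius r is drawn at 1 + k1 r^2 times it, then the intrinsics apply), "R" (3x3) and "t" (3): a world point X has camera coordinates R X + t. Camera axes: x right, y down, z forward; pixel columns grow to the right and rows downward; lengths in mm; the calibration is good to about 2 mm. A picture is of the moment at which its call begins. There is no depth.
A pose or a line that the arm cannot do raises r.IKError and nothing moves.
- r.job_done(): hands the job in; it is judged then, once.
The state is a dict: "t": time; "joint_positions": joint angles; "qvel": joint speeds; "tau": joint torques, N m; "tool_pos": TCP position; "ee_rot": TCP orientation; "ft_force": force on the tool from outside, world axes, zero at the start; "torque": the same for the moment, N m; "grip_width": finger opening in mm; "grip_force": force on a finger pad.
Only numpy, scipy, OpenCV 4.12 (cv2) and the standard library are available. Lean on these libraries where they do the work, as an engineer would, in place of code of your own. Each camera call takes 0.05 s, during which the arm holds its last target. There are 200 camera calls.

### The job

Build a stepped plant stand on the white plate from the three round risers: widest at the bottom, then the middle one, narrowest on top, each lying flat and centred over the plate so that the steps are even, with their crossbars in line so that the hand holes go right through. The narrow riser has been left lying on the wide one, so it will have to come off first. Set every riser down rather than dropping it, and leave the four pots standing undisturbed where they are.

Things in the scene. Friction and masses are not known exactly. Their poses are not given: they have to be found in the camera images.
- plate: white round display plate, fixed to the bench: 190 mm diameter, 25 mm high, flat top. Origin: centre of the underside, at bench height (its top is 25 mm above); z up
- wide_riser: grey plastic round riser, 172 mm diameter, 20 mm thick, loose. A flush crossbar 34 mm wide runs across the middle between two half-moon through holes (116 mm circle; outer rim 28 mm wide). Origin: centre of the underside; x along the crossbar, y across it (pinch the bar along y, fingers down the holes), z up; 0.28 kg; the narrow riser starts on top of it
- middle_riser: pale wooden round riser, 146 mm diameter, 20 mm thick, loose. A flush crossbar 34 mm wide runs across the middle between two half-moon through holes (104 mm circle; outer rim 21 mm wide). Origin: centre of the underside; x along the crossbar, y across it (pinch the bar along y, fingers down the holes), z up; 0.22 kg
- narrow_riser: green plastic round riser, 120 mm diameter, 20 mm thick, loose. A flush crossbar 34 mm wide runs across the middle between two half-moon through holes (92 mm circle; outer rim 14 mm wide). Origin: centre of the underside; x along the crossbar, y across it (pinch the bar along y, fingers down the holes), z up; 0.16 kg
- houseleek: small round terracotta pot with a green rosette plant, leave alone: 62 mm diameter, 80 mm high in all, loose. Origin: centre of the underside; z up
- cane_pot: taupe pot with four bare upright canes, leave alone: pot 104 mm diameter, 95 mm high, canes up to 265 mm high within 30 mm of the axis, loose. Origin: centre of the underside; z up
- heather_pot: taupe pot with a purple heather cushion, leave alone: 96 mm diameter, 127 mm high in all, loose. Origin: centre of the underside; z up
- empty_pots: nest of empty taupe pots, leave alone: 102 mm diameter, 131 mm high, loose. Origin: centre of the underside; z up
Not all that is in view belongs to the job. What is shaped like the plate but turquoise is not meant.

How it is judged (in metres and radians):
At the end, for the whole second after the job is handed in: Wide, middle, narrow riser flat on the plate in that order, each within 10 mm of its axis, resting on the one below (4 mm), crossbars in line within 11 degrees; released and at rest; the four pots upright, within 30 mm of their starts (horizontal distance between each of wide_riser, middle_riser, narrow_riser and plate below 0.01 m and z of wide_riser in the frame of plate between 0.021 and 0.029 m and angle between each of wide_riser, middle_riser, narrow_riser's own z axis and vertical below 0.06 rad and linear speed of each of wide_riser, middle_riser, narrow_riser below 0.02 m/s and z of middle_riser in the frame of plate between 0.041 and 0.049 m and z of narrow_riser in the frame of plate between 0.061 and 0.069 m and angle between the x axis of each of middle_riser, narrow_riser and the x axis of wide_riser, either way round below 0.2 rad and distance of each of cane_pot, heather_pot, houseleek, empty_pots from where it was at the start of the episode below 0.03 m and angle between each of cane_pot, heather_pot, houseleek, empty_pots's own z axis and vertical below 0.1 rad); the robot touches nothing.
It fails at once if one of the four pots is shifted more than 30 mm or tipped (distance of any of cane_pot, heather_pot, houseleek, empty_pots from where it was at the start of the episode above 0.03 m or angle between any of cane_pot, heather_pot, houseleek, empty_pots's own z axis and vertical above 0.3 rad).
It fails at once if a riser is dropped: it moves faster than 0.6 m/s (a fall of about 18 mm) with no finger on it ((linear speed of wide_riser above 0.6 m/s and not (contact force between wide_riser and the fingers above 0.05 N)) or (linear speed of middle_riser above 0.6 m/s and not (contact force between middle_riser and the fingers above 0.05 N)) or (linear speed of narrow_riser above 0.6 m/s and not (contact force between narrow_riser and the fingers above 0.05 N))).
It also fails if it takes over 72 s, if anything falls off the work surface, if the arm or the gripper's body presses on something with over 40 N, if the wrist force passes 120 N, or if a joint passes its speed limit or range.

## Working session

There is one attempt and no reset: what is moved stays moved. The work goes in short steps, each a Python script; the robot and the scene stay as the last script left them, time stands still between calls to the robot, and variables do not carry over. Pictures are saved under pics/ and viewed, at most 10 in all, crops included, and the job is handed in when it is done.

```bash
mkdir -p pics; ls; python3 - <<'E'
from station import r
import cv2,pickle
d={}
for n in("scene","side","wrist"):
    f=r.grab_frame(n);d[n]=f
    cv2.imwrite(f"pics/{n}0.png",f["image"][:,:,::-1])
    print(n,f["fov_y"],f["cx"],f["cy"],f["k1"],(-f["R"].T@f["t"]).round(),f["R"][2].round(2))
pickle.dump(d,open("f0.pkl","wb"))
print(r.read_state())
E
```

```text
pics
scene 43.943662642357026 321.13628341026464 195.4638504823831 0.052502019329177176 [1515.  546.  830.] [-0.76 -0.33 -0.57]
side 49.748137867577654 324.24787387061843 200.14756927192434 -0.01978733827283076 [ 333.  896. 1015.] [ 0.1  -0.63 -0.77]
wrist 66.31549263832322 318.5740381520404 199.10408315426128 -0.05603644038789791 [ 342. -526.  372.] [-0.23 -0.12 -0.97]
{'t': 0.15, 'joint_positions': array([-1.21420829e+00,  2.17587521e-01,  1.61458551e+00, -1.72482035e-05,
        1.31132443e+00, -1.12206012e-01]), 'qvel': array([-0.00189389, -0.00385212, -0.00294049,  0.00015172,  0.00113724,
        0.00027848]), 'tau': array([ 2.58870779e-05, -3.97445762e+01, -3.04417777e+01, -3.50777088e-05,
        5.78416759e-03,  4.31291414e-05]), 'tool_pos': array([ 282.16956335, -556.96367815,  230.25370733]), 'ee_rot': array([-3.05384586e+00, -7.29223577e-01,  3.90444584e-04]), 'ft_force': array([-0.65413807,  0.8328394 ,  0.96237874]), 'torque': array([ 0.00782897, -0.00048183,  0.05782713]), 'grip_force': 0.0, 'grip_width': 85.55043660954829}
```

View pics/scene0.png

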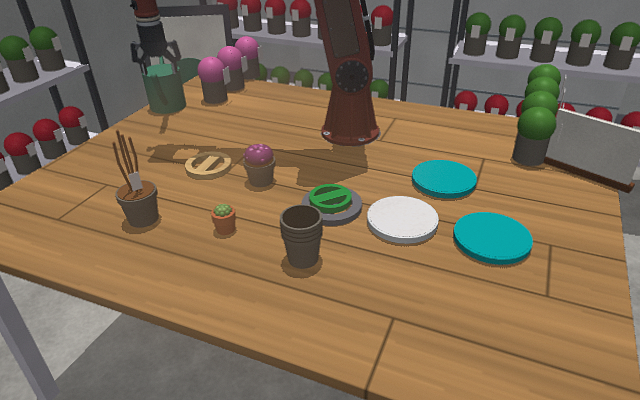

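View pics/side0.png

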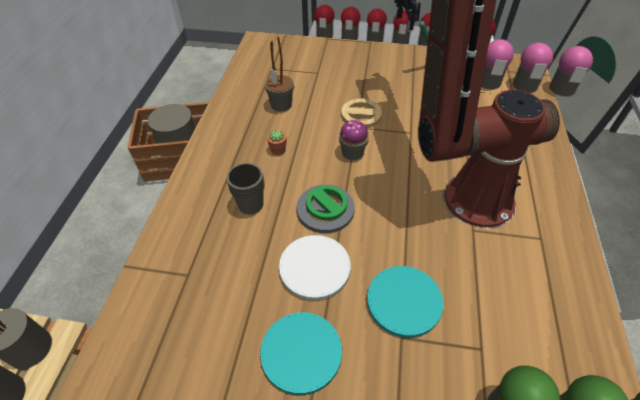

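Scene: the white plate is at (402,218), with turquoise decoys at (444,178) and (493,237). The green-on-grey risers are at (331,200) and the pale wooden middle riser at (208,165). The side view shows the white plate at (315,266), the green/grey pair at (326,206) and the wood riser at (361,112), close to the heather at (353,138). White is the one specified.

```bash
cat > h.py <<'E'
import numpy as np, cv2, pickle
from scipy.optimize import least_squares
def K(f):
    F=200/np.tan(np.radians(f["fov_y"])/2)
    return np.array([[F,0,f["cx"]],[0,F,f["cy"]],[0,0,1.]])
def cast(f,uv,z):
    p=cv2.undistortPoints(np.array(uv,float).reshape(-1,1,2),K(f),np.array([f["k1"],0,0,0,0.])).reshape(-1,2)
    d=np.c_[p,np.ones(len(p))]@f["R"]; c=-f["R"].T@f["t"]
    return (c+d*((z-c[2])/d[:,2])[:,None])[:,:2]
def proj(f,X):
    return cv2.projectPoints(np.array(X,float).reshape(-1,3),cv2.Rodrigues(f["R"])[0],np.array(f["t"],float),K(f),np.array([f["k1"],0,0,0,0.]))[0].reshape(-1,2)
def big(m):
    n,l,s,_=cv2.connectedComponentsWithStats(m.astype(np.uint8)); return l==1+np.argmax(s[1:,4])
def contour(m):
    c=cv2.findContours(m.astype(np.uint8),cv2.RETR_EXTERNAL,cv2.CHAIN_APPROX_NONE)[0]
    return max(c,key=cv2.contourArea).reshape(-1,2)
def disc(f,uv,zt,zb,R):
    "far half of an outline is the top edge, near half the bottom edge"
    T,B=cast(f,uv,zt),cast(f,uv,zb); c=(-f["R"].T@f["t"])[:2]; o=(T.mean(0)+B.mean(0))/2
    for _ in range(4):
        far=((T-o)@(o-c))>0; P=np.where(far[:,None],T,B)
        s=least_squares(lambda q:np.hypot(*(P-q).T)-R,o,loss="soft_l1",f_scale=1.5); o=s.x
    return o,np.median(abs(np.hypot(*(P-o).T)-R))
def hsv(f): return cv2.cvtColor(f["image"],cv2.COLOR_RGB2HSV).astype(int)
E
python3 - <<'E'
from h import *
d=pickle.load(open("f0.pkl","rb"))
for n,pl,pts in (("scene",(402,218),dict(wide=(331,197,40),mid=(208,165,20),heather=(261,184,0),cane=(141,222,0),house=(224,232,0),empty=(302,263,0))),
             ("side",(315,266),dict(wide=(326,203,40),mid=(361,112,20),heather=(353,156,0),cane=(281,107,0),house=(277,151,0),empty=(249,208,0)))):
    f=d[n];H=hsv(f)
    l=cv2.connectedComponents(((H[...,1]<40)&(H[...,2]>130)).astype(np.uint8))[1]
    print(n,"plate",disc(f,contour(l==l[pl[1],pl[0]]),25,0,95))
    g=(abs(H[...,0]-60)<15)&(H[...,1]>130)
    l=cv2.connectedComponents(g.astype(np.uint8))[1]
    w=pts["wide"]; sub=np.zeros_like(g);sub[w[1]-25:w[1]+25,w[0]-30:w[0]+30]=1
    print("narrow",disc(f,contour(big(g&sub)),40,20,60))
    for k,(u,v,z) in pts.items(): print(k,cast(f,(u,v),z)[0].round())
E
```

```text
scene plate (array([421.31382179, 308.79925632]), np.float64(4.172932964493256))
narrow (array([424.29138726,  95.75575567]), np.float64(2.333247139412368))
wide [458. 113.]
mid [ 407. -331.]
heather [ 418. -136.]
cane [ 707. -353.]
house [ 662. -115.]
empty [696. 131.]
side plate (array([455.88286987, 308.09144591]), np.float64(4.703615669287942))
narrow (array([454.1466385 , 102.34607025]), np.float64(4.790360758524393))
wide [453. 116.]
mid [ 395. -334.]
heather [ 400. -128.]
cane [ 693. -343.]
house [ 655. -113.]
empty [684. 138.]
```

View pics/wrist0.png

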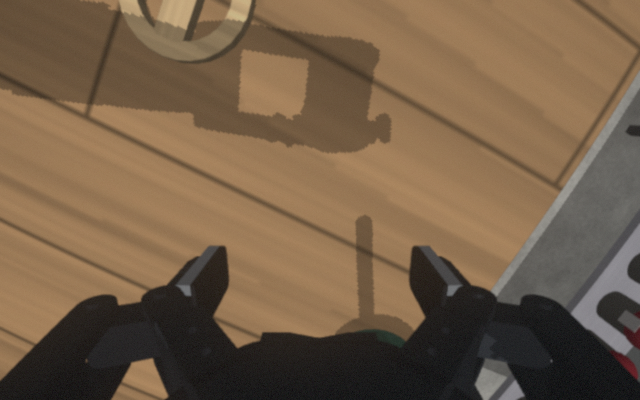

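The wrist view shows the middle riser at the top edge, about (190,10), and the fingers low in the picture. The camera sits on the tool +x side. Next I look from above over the plate and wide riser together.

```bash
cat >> h.py <<'E'
def rv(yaw):
    from scipy.spatial.transform import Rotation as Ro
    c,s=np.cos(yaw),np.sin(yaw)
    return Ro.from_matrix(np.array([[c,s,0],[s,-c,0],[0,0,-1.]])).as_rotvec()
def snap(r,name):
    f=r.grab_frame("wrist"); pickle.dump(f,open(name+".pkl","wb")); cv2.imwrite(f"pics/{name}.png",f["image"][:,:,::-1]); return f
E
python3 - <<'E'
from h import *
from station import r
print([r.inverse_kinematics(p,rv(y)) is not None for p in ([430,205,320],[640,300,100]) for y in (0,1,-1)])
r.move_pose([390,-332,300],rv(0)); r.sleep(.2); snap(r,"w1")
r.move_pose([430,205,320],rv(0)); r.sleep(.2); snap(r,"w2"); s=r.read_state();print(s["t"],s["tool_pos"],s["joint_positions"])
a=cv2.imread("pics/w1.png");b=cv2.imread("pics/w2.png")
cv2.imwrite("pics/w12.png",np.vstack([a[:300],b[:300]]))
E
```

```text
[True, True, False, True, True, False]
3.6167 [430.29149233 204.4503117  319.9226545 ] [ 2.96124707e-01 -1.70881248e-01  1.84365935e+00 -4.73166231e-05
  1.46894189e+00  1.86814071e+00]
```

View pics/w12.png

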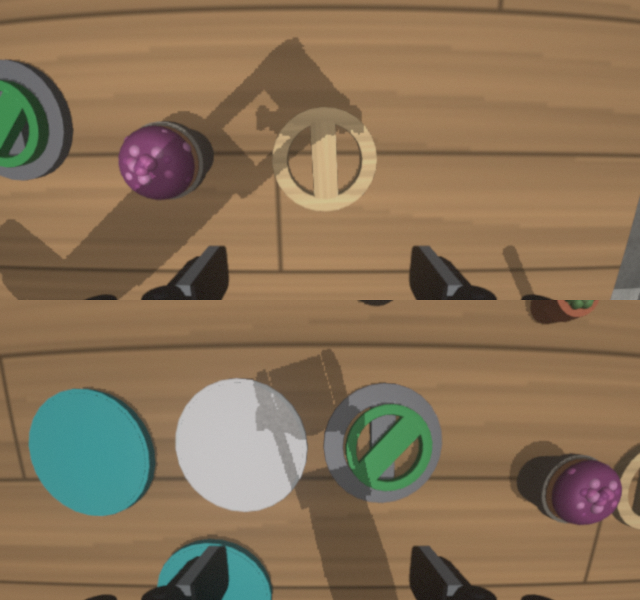

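Top crop (w1): the middle riser is at (325,160) with its bar near vertical, and the heather is at (160,162). Bottom crop (w2, rows −300): the white plate is at (241,145), the grey riser with green on top at (384,143), and turquoise decoys at (90,150) and (215,280). The white plate at (241,145) is the one meant, since it is the only white one, and this enlarged view confirms it. Now I measure.

```bash
cat >> h.py <<'E'
def comp(m,uv,k=3):
    m=cv2.morphologyEx(m.astype(np.uint8),cv2.MORPH_CLOSE,np.ones((k,k)))
    l=cv2.connectedComponents(m)[1]; return l==l[uv[1],uv[0]]
def bar(f,m,o,z,R):
    "direction of the bar: mask pixels within R of the centre"
    v,u=np.nonzero(m); P=cast(f,np.c_[u,v],z)-o; P=P[np.hypot(*P.T)<R]
    w,V=np.linalg.eigh(np.cov(P.T)); a=V[:,1]; return np.arctan2(a[1],a[0])%np.pi, np.sqrt(w), P.mean(0)
def circ(f,uv,z,R=None):
    P=cast(f,uv,z); o=P.mean(0)
    s=least_squares(lambda q:np.hypot(*(P-q[:2]).T)-q[2],[*o,R or 50],loss="soft_l1",f_scale=1.)
    return s.x, np.median(abs(s.fun))
E
python3 - <<'E'
from h import *
f=pickle.load(open("w2.pkl","rb"));H=hsv(f); 
m=comp((H[...,1]<40)&(H[...,2]>80),(241,145)); c=contour(m); print("plate hsv",H[145,220],H[120,275],H[95,384],H[145,350],m.sum(),circ(f,c,25),disc(f,c,25,0,95))
g=comp((abs(H[...,0]-65)<15)&(H[...,1]>120),(384,148)); c=contour(g); o,e=disc(f,c,40,20,60); print("narrow",o,e,circ(f,c,40),bar(f,g,o,40,38),H[148,384])
g2=(H[...,1]<45)&(H[...,2]<200)
q=comp(g2&~m|g,(384,95)); c=contour(q); print("wide",disc(f,c,20,0,86),circ(f,c,20),q.sum())
f=pickle.load(open("w1.pkl","rb"));H=hsv(f)
for p in ((160,325),(160,280),(160,305),(160,345),(100,200),(125,345),(114,325)): print(p,H[p])
E
```

```text
plate hsv [ 10   4 195] [ 15  10 151] [130   6 120] [ 66 115  95] 13791 (array([453.88651215, 316.44112613,  93.75654622]), np.float64(0.3590944278689534)) (array([454.04711887, 316.2700422 ]), np.float64(1.3663401436555205))
narrow [451.07901089 107.79774744] 7.087968100248666 (array([453.35689095, 102.34885412,  51.54339588]), np.float64(3.3706780293576415)) (np.float64(2.407211877506769), array([ 8.80625283, 21.23908832]), array([2.57865969, 1.91020857])) [ 67 124 146]
wide (array([457.15226011, 114.04006484]), np.float64(1.640504485525284)) (array([456.9927501 , 113.64686723,  84.10131214]), np.float64(0.35871848558745967)) 8640
(160, 325) [ 19  88 205]
(160, 280) [ 18  88 130]
(160, 305) [ 15 110 157]
(160, 345) [ 16 113 154]
(100, 200) [ 15 113 154]
(125, 345) [ 18  91 140]
(114, 325) [ 18  89 146]
```

```bash
cat >> h.py <<'E'
def narrow(f,uv,z):
    H=hsv(f); g=comp((abs(H[...,0]-65)<15)&(H[...,1]>80),uv)
    s,e=circ(f,contour(g),z); return s,e,bar(f,g,s[:2],z,38)
def middle(f,uv,z):
    H=hsv(f); g=comp((H[...,0]>=17)&(H[...,0]<26)&(H[...,1]<100)&(H[...,1]>50),uv)
    s,e=circ(f,contour(g),z); return s,e,bar(f,g,s[:2],z,44)
E
python3 - <<'E'
from h import *
f=pickle.load(open("w2.pkl","rb"));print(narrow(f,(384,148),40))
f=pickle.load(open("w1.pkl","rb"));print(middle(f,(325,160),20))
E
```

```text
(array([454.29013553, 108.98356281,  58.5466119 ]), np.float64(0.3187825701371807), (np.float64(2.398743783441141), array([10.06375514, 21.17662043]), array([0.71797745, 0.23040509])))
(array([ 396.0892654 , -339.1363048 ,   71.80327616]), np.float64(0.33995243563853705), (np.float64(0.04998039377289665), array([ 9.92657907, 24.664092  ]), array([ 1.24552731, -0.15475082])))
```

```bash
cat >> h.py <<'E'
def pick(r,xy,yaw,base,lift,open_=52,dz=4):
    "base: height of the riser's underside"
    r.move_pose([*xy,base+70],rv(yaw)); r.gripper_to(open_)
    c=r.movel([*xy,base+dz],max_speed=90,contact_N=10); z=r.read_state()["tool_pos"][2]
    r.gripper_to(20); s=r.read_state()
    print("pick contact",c,"z",z.round(1),"w",s["grip_width"],"F",s["grip_force"],s["tool_pos"].round(1),"t",s["t"])
    r.movel([*xy,lift],max_speed=120); s=r.read_state(); print("lifted w",s["grip_width"],s["ft_force"].round(1)); return z-base
def place(r,xy,yaw,base,off,lift):
    r.move_pose([*xy,lift],rv(yaw)); r.movel([*xy,base+off+12],max_speed=120); r.sleep(.2)
    c=r.movel([*xy,base+off-2],max_speed=25,contact_N=4); s=r.read_state()
    print("place contact",c,s["tool_pos"].round(1),"exp z",base+off,"t",s["t"])
    r.gripper_to(52); r.movel([*s["tool_pos"][:2],base+90],max_speed=120)
E
python3 - <<'E'
from h import *
from station import r
for y in (2.399,-.743):print(y,r.inverse_kinematics([454.3,109,24],rv(y)),r.inverse_kinematics([640,300,24],rv(y)))
y=-.743 if r.inverse_kinematics([454.3,109,24],rv(-.743)) is not None else 2.399
off=pick(r,(454.3,109),y,20,120); print(off)
yy=y if r.inverse_kinematics([640,300,5],rv(y)) is not None else y+.4
place(r,(640,300),yy,0,off,120); print(yy)
r.move_pose([430,205,320],rv(0)); r.sleep(.2); snap(r,"w3")
E
```

```text
2.399 [ 8.50810909e-02  1.81559426e-01  2.10667926e+00 -4.44089210e-16
  8.53353970e-01 -7.43122582e-01] [ 3.39139384e-01  6.02059708e-01  1.51117568e+00 -4.44089210e-16
  1.02835727e+00 -4.89064289e-01]
-0.743 [ 8.50810909e-02  1.81559426e-01  2.10667926e+00 -4.44089210e-16
  8.53353970e-01  2.39887742e+00] None
pick contact False z 24.4 w 32.72486298897625 F 60.55222034454346 [455.4 109.1  25.1] t 6.2167
lifted w 32.53667769592687 [-0.1  0.5 -1.9]
4.374224052403822
place contact True [640.1 300.1   5.2] exp z 4.374224052403822 t 9.8917
-0.34299999999999997
```

View pics/w3.png

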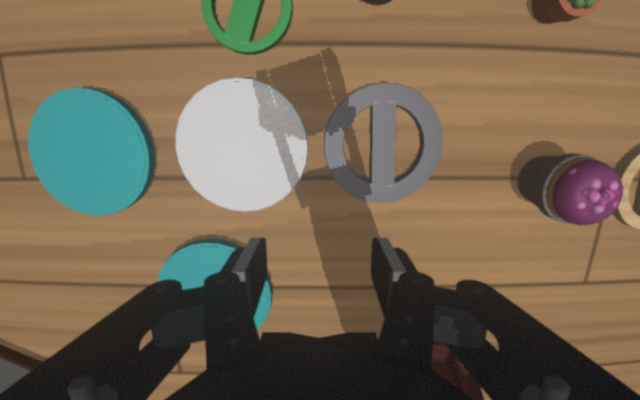

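Narrow is set aside at the top, about (247,20). The grey wide riser is clear at (384,142) with its bar near vertical, so yaw is about 0. Measure it and move it onto the plate.

```bash
cat >> h.py <<'E'
def wide(f,uv,z):
    H=hsv(f); g=comp((H[...,1]<45)&(H[...,2]<170),uv)
    s,e=circ(f,contour(g),z); return s,e,bar(f,g,s[:2],z,50),g.sum()
E
python3 - <<'E'
from h import *
from station import r
f=pickle.load(open("w3.pkl","rb")); w=wide(f,(384,140),20); print(w)
H=hsv(f);m=comp((H[...,1]<40)&(H[...,2]>80),(241,145)); p=circ(f,contour(m),25);print(p)
y=(w[2][0]+np.pi/2)%np.pi-np.pi/2
if abs(w[0][2]-85)<2.5 and abs(y)<.3:
    off=pick(r,w[0][:2],y,0,110); s=r.read_state()
    if 30<s["grip_width"]<37:
        place(r,p[0][:2],0,25,off,110)
        r.move_pose([430,235,320],rv(0)); r.sleep(.2); f=snap(r,"w4"); print(r.read_state()["t"])
        uv=proj(f,[*p[0][:2],45])[0].round().astype(int); print(uv,wide(f,uv,45))
E
```

```text
(array([457.0321731 , 113.73388603,  84.08424537]), np.float64(0.3366400261927609), (np.float64(0.03823617640456245), array([10.06490154, 28.22901091]), array([1.3695033 , 0.56877362])), np.int64(8115))
(array([453.89080959, 316.39516063,  93.71017993]), np.float64(0.38523293236552547))
pick contact False z 4.3 w 32.64288980974165 F 61.51142120361328 [458.3 113.7   5.1] t 15.0083
lifted w 32.576567727999745 [ 0.1  0.2 -2.9]
place contact True [453.9 316.5  30.2] exp z 29.329653436088055 t 18.2667
20.6
[259 148] (array([455.66564127, 312.96647856,  88.45995209]), np.float64(1.1972178818608654), (np.float64(3.0180664197667704), array([17.64201835, 26.69068917]), array([ 4.46817675, -6.52016713])), np.int64(11400))
```

```bash
ls pics
```

```text
scene0.png
side0.png
w1.png
w12.png
w2.png
w3.png
w4.png
wrist0.png
```

View pics/w4.png

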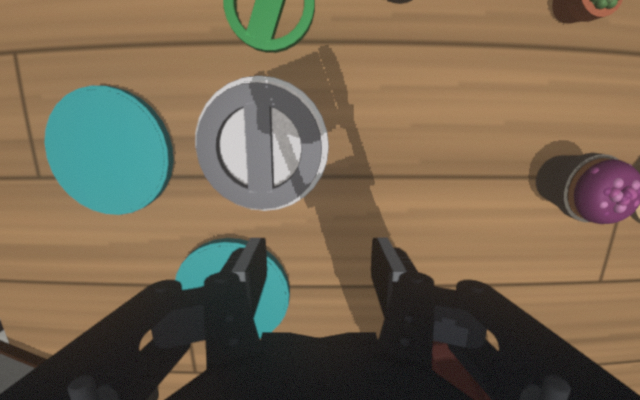

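Wide lies on the plate at (262,144), with its bar in line with image vertical and a white margin all round. Now I check its centre numerically and fetch the middle riser.

```bash
cat >> h.py <<'E'
def wide(f,uv,z):
    I=f["image"].astype(int);H=hsv(f); g=comp((H[...,1]<45)&(I[...,2]>=I[...,0])&(H[...,2]<190),uv)
    s,e=circ(f,contour(g),z); return s,e,bar(f,g,s[:2],z,50),g.sum()
E
python3 - <<'E'
from h import *
from station import r
f=pickle.load(open("w4.pkl","rb")); print(wide(f,(260,146),45))
P=(453.9,316.4)
off=pick(r,(396.1,-339.1),.05,0,150); s=r.read_state()
if 30<s["grip_width"]<37:
    r.move_pose([500,-60,230],rv(0.)) # over the heather side, high
    place(r,P,0,45,off,130)
    r.move_pose([430,235,320],rv(0)); r.sleep(.2); f=snap(r,"w5"); print(r.read_state()["t"])
    uv=proj(f,[*P,65])[0].round().astype(int); print(uv,middle(f,uv,65))
    print(narrow(f,proj(f,[640,300,20])[0].round().astype(int),20))
E
```

```text
(array([452.68828973, 316.71501127,  83.28598409]), np.float64(0.7184243948796833), (np.float64(0.002448598723453266), array([10.03830033, 28.03368473]), array([ 1.10488463, -0.04665362])), np.int64(8640))
pick contact False z 4.4 w 32.568109863915296 F 61.781816482543945 [ 396.9 -340.     5.2] t 24.2417
lifted w 32.627950256156296 [ 0.1 -0.2 -3.1]
place contact True [453.9 316.5  50.2] exp z 49.357123588492655 t 29.6417
31.9083
[256 149] (array([453.19695261, 317.10244735,  71.8461406 ]), np.float64(0.3208361845963452), (np.float64(3.1397122928028884), array([10.42816125, 24.67834932]), array([ 1.01289821, -1.48963311])))
(array([621.38162229, 301.29846225,  42.10054999]), np.float64(11.054910918179885), (np.float64(3.034207377287544), array([13.74112228, 16.43451246]), array([-8.79723265,  3.99732393])))
```

View pics/w5.png

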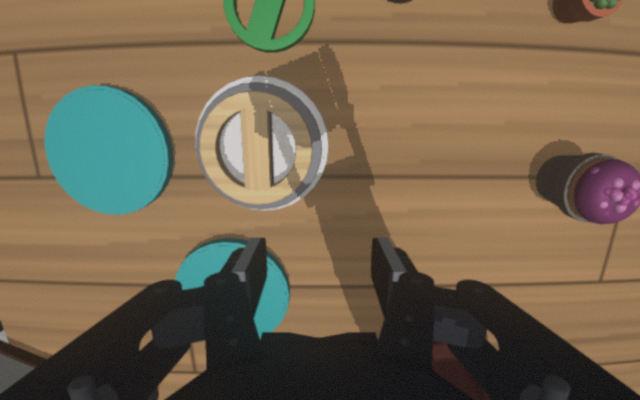

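The middle riser is stacked at (262,146), measured within about 1 mm of the plate axis. Now I look at the narrow one and stack it.

```bash
python3 - <<'E'
from h import *
from station import r
P=(453.9,316.4)
r.move_pose([620,300,250],rv(-.1)); r.sleep(.2); f=snap(r,"w6")
n=narrow(f,proj(f,[626,306,20])[0].round().astype(int),20); print(n)
c=n[0][:2]; y=(n[2][0]+np.pi/2)%np.pi-np.pi/2
if np.hypot(*(c-[640,300]))<10 and abs(y+.343)<.1:
    off=pick(r,c,y,0,150); s=r.read_state()
    if 30<s["grip_width"]<37:
        place(r,P,0,65,off,150)
        r.move_pose([430,235,320],rv(0)); r.sleep(.3); f=snap(r,"w7"); print(r.read_state()["t"])
        uv=proj(f,[*P,85])[0].round().astype(int); print(uv,narrow(f,uv,85))
        sd=r.grab_frame("side")["image"][:,:,::-1]
        cv2.imwrite("pics/w7s.png",np.hstack([cv2.resize(cv2.imread("pics/w7.png")[60:230,150:350],(400,340)),cv2.resize(sd[215:315,230:400],(400,235),).copy() if 0 else cv2.resize(sd[190:330,230:395],(400,340))]))
E
```

```text
(array([640.92651947, 300.95955311,  58.12509187]), np.float64(0.3105460440671308), (np.float64(2.7990513427847046), array([ 9.39097406, 21.28388441]), array([ 0.56627397, -0.18125073])))
pick contact False z 4.4 w 32.362103376210854 F 63.872201442718506 [642.1 301.4   5.6] t 35.1667
lifted w 32.5499540405658 [ 0.5  0.8 -1.1]
place contact True [453.9 316.5  70.6] exp z 69.44149722677187 t 38.7
41.0
[253 151] (array([453.61524214, 316.73229806,  58.22968413]), np.float64(0.3147268905265008), (np.float64(3.1410766628615634), array([ 9.84746078, 21.19366662]), array([ 0.78193835, -0.84716661])))
```

View pics/w7s.png

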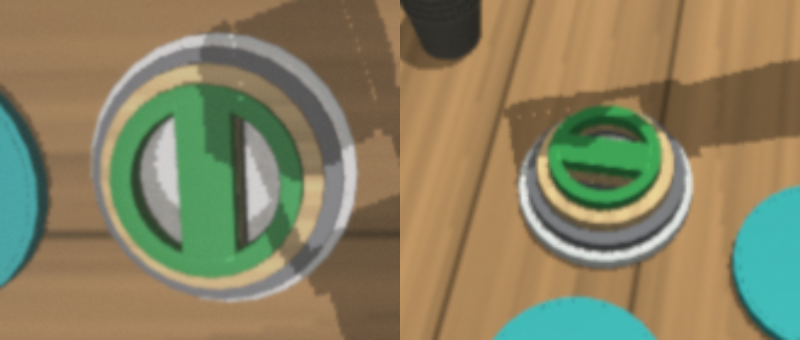

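Both crops show the full stack on the white plate: green at (205,180) left and (605,155) right. It is flat and centred (the left offset is parallax), with the holes clear through.

```bash
python3 -c "
from station import r
print(r.job_done())"
```

```text
the job is handed in; nothing more can be done
None
```

The stepped stand is built on the white plate and handed in at about 41 s: wide, middle, narrow, each measured within about 1.5 mm of the plate axis, crossbars in line. The arm never came near the four pots, though I didn't re-measure them at the end.

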